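Index the filter arm over the power meter

TASK

Move the filter arm exactly one hole, to the side where the black power meter head stands, so that its filter ring is over the meter. Hook a fingertip under the pull ring, lift the spring index pin out of its hole, swing the arm across and let the pin drop fully into that next hole; do not grip the ring or force it, and then take the fingers away. Leave the power meter head, the dish and the other things where they stand.

Things in the scene. Friction and masses are not known exactly. Their poses are not given: they have to be found in the camera images.
- index_base: aluminium plate fixed to the table, 12 mm thick, carrying the filter arm. Origin on the arm's vertical pivot at table height; z up, x to the middle hole. It reaches 35 mm behind, 129 mm ahead of and 83 mm to each side of the pivot. Five 11 mm holes on an arc of 110 mm radius about the pivot, at -36, -18, 0, 18, 36 degrees from own x
- index_arm (a joint): angle of the filter arm about its vertical pivot, rad: 0 at the middle hole (start), positive to the left (counter-clockwise from above); the next holes are at +0.314 and -0.314. Light friction (about 1 N at the ring); stays where it is left; turns to +-0.66. Arm 24 mm wide, top 30 mm above the table; hub at the pivot 41 mm, pin housing 52 mm high
- index_pin (a joint): lift of the spring index pin, m: 0 fully home in a hole, at most 0.018. 8 mm pin with round end, 110 mm from the pivot, 10 mm deep in its hole: lifted over 0.010 it is clear and the arm can swing; let go between holes it rests on the plate at 0.010 and drops in when the arm is moved on to a hole. The spring pushes it down with 5 N (home) to 7 N
- pull_ring: steel ring on top of the pin, 50 mm inside, 5 mm wire. Origin: its centre, 129 mm from the pivot, 83 mm above the table with the pin home; rises with the pin. Own x, the axis through the ring, points outward along the arm and 45 degrees down, so a finger slanting outward and down passes through; y level, across the arm; z 45 degrees up and outward to the ring's top (wire centre 27.5 mm away)
- filter_center (a point): centre of the black filter ring (46 mm outside, 8 mm thick, with a clear glass) at the outer end of the arm, 190 mm from the pivot, its underside 21 mm above the table
- meter_head: power meter head: plain black disc, 31 mm diameter, 13 mm high, standing loose on the table under the filter ring's place for one of the two neighbouring holes (left or right). Origin at the centre of its underside
- culture_dish: round clear dish, 38 mm diameter, 11 mm high, standing loose on the table under the place for the other neighbouring hole. Origin at the centre of its underside
- oil_flask: small bottle, 26 mm diameter, 67 mm high, bystander behind the plate, on the robot's side; origin at the centre of its underside
- objective: objective lens standing on end, 31 mm diameter, 58 mm high, bystander behind the plate on the robot's side, left of the small bottle; origin at the centre of its underside
- vial: small bottle with a screw cap, 32 mm diameter, 68 mm high, bystander beyond the work on the left; origin at the centre of its underside

How it is judged:
On the way, in this order (a step that is already met when the one before it is completed fails the run):
1. the fingers hold the pin up by its ring, clear of the middle hole (value of joint index_pin above 0.0095 m and contact force between the fingers and pull_ring above 1 N and value of joint index_arm between -0.12 and 0.12 rad), for 0.1 s.
2. the pin is home in the hole that puts the filter ring over the power meter head (value of joint index_pin below 0.003 m and horizontal distance between filter_center and meter_head below 0.015 m), for 0.1 s.
At the end, for the whole second after the job is handed in: the pin is home (lift under 2 mm) in the neighbouring hole on the meter's side (arm within 0.03 rad of +-0.314), the filter ring's centre within 15 mm (seen from above) of the power meter head's, and meter head and dish within 10 mm of where they stood (value of joint index_pin below 0.002 m and (value of joint index_arm between 0.284 and 0.344 rad or value of joint index_arm between -0.344 and -0.284 rad) and horizontal distance between filter_center and meter_head below 0.015 m and distance of each of meter_head, culture_dish from where it was at the start of the episode below 0.01 m); the robot touches nothing.
It fails at once if the arm swings past the next hole, half way or more to the one after (value of joint index_arm above 0.47 rad or value of joint index_arm below -0.47 rad).
It fails at once if the ring is gripped or forced (more than 35 N from the fingers) (contact force between the fingers and pull_ring above 35 N).
It fails at once if the meter head or the dish is displaced by more than 10 mm or lifted (distance of any of meter_head, culture_dish from where it was at the start of the episode above 0.01 m).
It fails at once if a bystander is displaced by more than 15 mm, lifted or knocked over (distance of any of oil_flask, objective, vial from where it was at the start of the episode above 0.015 m or angle between any of oil_flask, objective, vial's own z axis and vertical above 0.5 rad).
It also fails if it takes over 48 s, if anything falls off the work surface, if the arm or the gripper's body presses on something with over 40 N, if the wrist force passes 120 N, or if a joint passes its speed limit or range.

ROBOT

A 7-joint arm with a two-finger parallel gripper is mounted at the origin on a cart in front of the work surface, level with it; the furniture and walls round the work are solid. World frame = base frame: x ahead of the robot, y to its left, z up, the work surface at z = 0. Lengths are in m, angles in rad, forces in N, time in s.
With the tool pointing down it reaches from about 0.4 to 0.875 m from the base axis. Payload 19.3 kg.
Tool frame: the origin (TCP) lies at the very end of the fingers, on their centre line; the grasp point (between the pads) lies 19 mm behind it (bot.grip_depth is the distance from the TCP to the grasp point, in m); z points along the fingers, y is the line along which they close (so a half turn about z gives the same grasp; the last joint's range is limited). The gripper opens to 85 mm and grips with 20 to 120 N. Pads are 22 mm wide; open, the fingers measure 114 mm over their backs; the gripper's body (76 mm by 85 mm) begins 54 mm behind the grasp point. The pads swing forward as they close: fully open they stand 13 mm farther back than shut.
Start: joints at [1.127, 0.521, -0.036, 1.599, 0.021, 1.021, -0.113], TCP at [0.228, -0.582, 0.231] pointing down, gripper open.
Joint ranges: [-2.91, 2.91], [-0.3, 2.13], [-1.5, 1.42], [0.17, 2.43], [-1.26, 4.41], [0.16, 1.93], [-2.52, 2.52]. Speed limits (rad/s): [1.89, 1.89, 2.39, 2.39, 3.01, 3.01, 3.01].

INTERFACE

Orientations are given as a 3x3 rotation matrix whose columns are the frame's x, y, z axes.
In Python, from rig import bot gives the robot as it stands.
- The arm moves only by the tool step_arm, never from a script. Its argument "deltas" is a list of rows, each an object with "rot": the turn, a rotation vector about the world's x, y, z in degrees, a list of three; "linear": the shift along the world's x, y, z in mm, a list of three; "hand": the opening, from 0 (shut) to 1 (fully open). A call has 1 to 20 rows; each row is the pose to reach, as a shift and turn from the pose commanded when the call began; what a row does not reach only later rows make up. A row lasts 1/8 s, in which the tool goes at most 62.5 mm and 10.7 degrees, less where a joint would pass 70% of its speed; a pose out of reach is approached as far as the arm can. A call with a gripper value outside its range is refused whole. The fingers move at their own pace and stop on an object; "force" is the grip in N (left out, the last holds). Time passes only in rows, so rows that repeat a pose let the fingers close. It gives the time, the measured TCP pose, the force and the opening at its end, in the units of the state.
- bot.get_state(): the state, without advancing time (a new reading comes with each control period).
- bot.get_image(name): name is "scene" or "top" or "wrist"; returns the picture (384x512x3 uint8, red, green, blue); there is no depth.
- bot.camera_model(name): a dict with "intrinsics" (3x3 intrinsics, pixels), "k1" (the pictures are not rectified: a ray, as slopes to the right and down, at radius r is drawn at 1 + k1 r^2 times it, then the intrinsics apply), "origin" and "orientation" of the camera in the world; the wrist camera has in their place "tool_from_camera" (4x4, takes a point from camera to tool coordinates, whose origin is the TCP and whose axes are the flange's). Camera axes: x right, y up, looking along -z (the intrinsics and any distortion apply to the point x, -y, -z); pixel columns grow to the right and rows downward; lengths in m; the calibration is good to about 2 mm. A picture is of the moment at which its call begins: read the wrist's pose just before it. camera_model takes no time and is no camera call.
- bot.close_job(): hands the job in, once; it reports no verdict.
Trained networks look in the newest picture that a camera, given by its name, has taken for a name from the list of things; names that differ only in an ending like _2 or _b are one class to them, and where a whole thing is asked for, a point or a joint stands for the part that bears it (a point fixed in the world has none). Each returns a list of dicts, best first, with "confidence" (0 to 1); they miss things now and then, are a little off and sometimes report something else, mostly with a low value. They report only what shows in the picture. A call takes as long as a camera call.
- bot.search_frame(camera, name): "box" ([left, top, right, bottom] as shares, 0 to 1, of the picture: columns of its width, rows of its height, round what is visible of it).
- bot.trace(camera, name): "pixels" (384x512 bool, what is visible of it) and "box" ([left, top, right, bottom] as shares, 0 to 1, of the picture: columns of its width, rows of its height, round what is visible of it).
- bot.tip_of(camera, name): "at" ([row, column] as shares, 0 to 1, of the picture: columns of its width, rows of its height: a listed point, or the origin of a listed thing).
The state is a dict: "time_s": time; "joint_pos": joint angles; "joint_velocities": joint speeds; "joint_efforts": joint torques, N m; "eef_pos": TCP position; "orientation": TCP orientation; "contact_force": force on the tool from outside, world axes, zero at the start; "ft_torque": the same for the moment, N m; "width": finger opening in m.
Only numpy, scipy, OpenCV 4.12 (cv2) and the standard library are available. Lean on these libraries where they do the work, as an engineer would, in place of code of your own. Each camera call takes 0.05 s, during which the arm holds its last target. There are 200 camera calls.

## Working session

There is one attempt and no reset: what is moved stays moved. The work goes in short steps, Python scripts to look and compute and a tool call to move; the robot and the scene stay as the last step left them, time stands still between calls to the robot, and variables do not carry over. Pictures are saved under pics/ and viewed, on a budget of 10 in all, crops included, one or two more only if the job needs it, and the job is handed in when it is done.

Besides the shell and the picture viewer there is one more tool, called after "Emit:" by a JSON object that holds its "method" and its "body", one argument or row to a line. step_arm: Moves the arm, as the interface text tells. Its arguments: {"type":"object","properties":{"deltas":{"type":"array"},"force":{"type":"number"}},"required":["deltas"]}

```bash
ls; mkdir -p pics; cat > h.py <<'E'
import numpy as np, cv2
from rig import bot
def cam(n):
    m=bot.camera_model(n)
    if 'origin' in m: return np.array(m['intrinsics']),m['k1'],np.array(m['origin']),np.array(m['orientation'])
    s=bot.get_state();T=np.array(m['tool_from_camera']);R=np.array(s['orientation'])
    return np.array(m['intrinsics']),m['k1'],R@T[:3,3]+np.array(s['eef_pos']),R@T[:3,:3]
def ray(c,px):
    K,k1,o,R=c
    d=np.array([(px[0]-K[0,2])/K[0,0],(px[1]-K[1,2])/K[1,1]]);u=d.copy()
    for _ in range(20): u=d/(1+k1*(u@u))
    return o,R@np.array([u[0],-u[1],-1])
def onz(c,px,z):
    o,v=ray(c,px);return o+v*(z-o[2])/v[2]
def proj(c,p):
    K,k1,o,R=c
    q=R.T@(np.array(p)-o);u=np.array([q[0],-q[1]])/-q[2];u=u*(1+k1*(u@u))
    return np.array([K[0,0]*u[0]+K[0,2],K[1,1]*u[1]+K[1,2]])
def save(n,img): cv2.imwrite(f'pics/{n}.png',img[:,:,::-1])
E
python3 - <<'E'
from h import *
for n in ['top','scene']:
    save(n+'1',bot.get_image(n));c=cam(n);print(n,c[2].round(3),(-c[3][:,2]).round(2))
    for t,z in [('index_base',0),('pull_ring',.083),('filter_center',.025),('meter_head',0),('culture_dish',0),('oil_flask',0),('objective',0),('vial',0)]:
        r=bot.tip_of(n,t)
        for d in r[:2]:
            px=(d['at'][1]*512,d['at'][0]*384);print(t,round(d['confidence'],2),np.round(px),onz(c,px,z).round(4))
print(bot.get_state())
E
```

```text
pics
top [ 0.433 -0.256  0.983] [ 0.06 -0.03 -1.  ]
index_base 0.91 [236. 227.] [ 0.4258 -0.2585  0.    ]
pull_ring 0.73 [259. 157.] [ 0.5622 -0.2989  0.083 ]
filter_center 0.94 [268. 133.] [ 0.6217 -0.318   0.025 ]
filter_center 0.64 [212. 273.] [ 0.333  -0.2129  0.025 ]
meter_head 0.73 [291. 155.] [ 0.5811 -0.3695  0.    ]
culture_dish 0.67 [240. 137.] [ 0.6167 -0.2625  0.    ]
culture_dish 0.65 [165. 101.] [ 0.6874 -0.1028  0.    ]
oil_flask 0.67 [268. 285.] [ 0.3095 -0.3283  0.    ]
oil_flask 0.39 [241. 135.] [ 0.6194 -0.2642  0.    ]
objective 0.61 [212. 274.] [ 0.3294 -0.2131  0.    ]
vial 0.54 [164.  97.] [ 0.6954 -0.1008  0.    ]
scene [0.158 0.212 0.718] [ 0.4  -0.54 -0.74]
index_base 0.69 [287. 226.] [ 0.4246 -0.2647  0.    ]
pull_ring 0.68 [255. 169.] [ 0.5564 -0.3102  0.083 ]
filter_center 0.73 [237. 175.] [ 0.6146 -0.3106  0.025 ]
meter_head 0.63 [262. 173.] [ 0.5817 -0.3758  0.    ]
culture_dish 0.63 [225. 191.] [ 0.6193 -0.264   0.    ]
oil_flask 0.63 [340. 232.] [ 0.3135 -0.3245  0.    ]
objective 0.83 [314. 260.] [ 0.3228 -0.2203  0.    ]
{'time_s': 0.9, 'joint_pos': array([ 1.12680769,  0.52139078, -0.03628698,  1.59949124,  0.02118938,
        1.02106064, -0.11276862]), 'joint_velocities': array([-1.37599714e-04,  5.86895731e-05,  1.30555774e-04,  1.99935983e-04,
        1.15109845e-03,  1.22288747e-04, -1.18403091e-04]), 'joint_efforts': array([-1.24216509e-03, -9.26813865e+01,  1.97764881e+00, -3.70245695e+01,
        1.79006928e-02,  2.08249803e-03, -1.27752324e-05]), 'eef_pos': array([ 0.22819394, -0.58186349,  0.23129981]), 'orientation': array([[ 9.30961048e-01,  3.65118511e-01,  1.93386698e-05],
       [ 3.65118512e-01, -9.30961047e-01, -2.87049443e-05],
       [ 7.52284174e-06,  3.37840914e-05, -9.99999999e-01]]), 'contact_force': array([ 0.05745945, -0.21529461, -0.30156453]), 'ft_torque': array([ 0.06348089, -0.0427685 ,  0.01520417]), 'width': 0.08546331898703471}
```

View pics/top1.png

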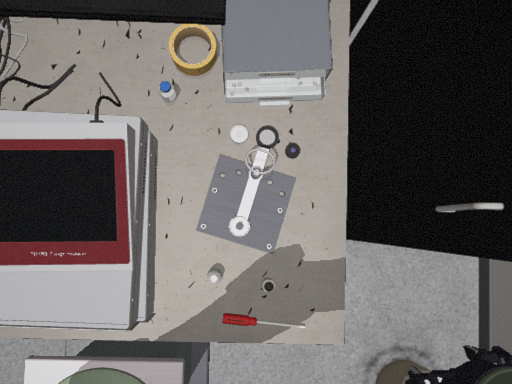

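View pics/scene1.png

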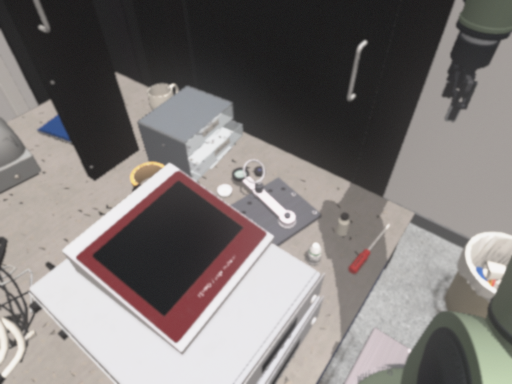

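The top picture shows the meter (black disc) at pixel (291,151), to the right of the filter ring, and the white dish at (239,133) on the left. So the swing is clockwise, in the negative direction. Next I'll fit the base pose.

```bash
python3 - <<'E'
from h import *
from scipy.optimize import least_squares
rb={'top':{'b':(236,227),'r':(259,157),'f':(268,133),'m':(291,155),'d':(240,137)},'scene':{'b':(287,226),'r':(255,169),'f':(237,175),'m':(262,173),'d':(225,191)}}
P={'b':(0,0,0),'r':(.129,0,.083),'f':(.19,0,.025)}
a=np.deg2rad(18);P['m']=(.19*np.cos(a),-.19*np.sin(a),0);P['d']=(.19*np.cos(a),.19*np.sin(a),0)
C={n:cam(n) for n in rb}
def w(x,p):
    c,s=np.cos(x[2]),np.sin(x[2]);return np.array([x[0]+c*p[0]-s*p[1],x[1]+s*p[0]+c*p[1],p[2]])
def f(x,ns=('top','scene')): return np.concatenate([proj(C[n],w(x,P[k]))-rb[n][k] for n in ns for k in P])
for ns in [('top',),('scene',),('top','scene')]:
    s=least_squares(f,[.425,-.26,-.28],args=(ns,),loss='soft_l1');print(ns,s.x.round(4),f(s.x,ns).reshape(-1,2).round(1).tolist())
print(w(s.x,P['r']),np.rad2deg(s.x[2]))
print(np.array(bot.camera_model('wrist')['tool_from_camera']).round(3))
E
```

```text
('top',) [ 0.4291 -0.2593 -0.3186] [[0.1, -1.1], [0.2, 5.8], [-0.2, 5.6], [0.7, -0.5], [-0.8, -1.7]]
('scene',) [ 0.4277 -0.266  -0.2966] [[-0.6, -1.0], [-0.3, 2.1], [4.5, -1.2], [-0.9, 0.1], [0.6, 0.9]]
('top', 'scene') [ 0.4282 -0.2613 -0.3104] [[1.0, -0.6], [0.7, 6.1], [0.0, 5.9], [1.0, -0.5], [-0.6, -1.2], [-1.8, 0.2], [-0.9, 2.7], [4.1, -0.7], [-1.1, 0.8], [-0.0, 1.3]]
[ 0.55100694 -0.3007299   0.083     ] -17.783892057109334
[[ 0.     0.963  0.268  0.066]
 [ 1.    -0.     0.    -0.   ]
 [ 0.001  0.268 -0.963 -0.142]
 [ 0.     0.     0.     1.   ]]
```

```bash
cat >> h.py <<'E'
from scipy.spatial.transform import Rotation as Ro
def Rt(az,down):
    e=np.array([np.cos(az),np.sin(az),0]);Z=np.array([0,0,1.]);l=np.array([-e[1],e[0],0])
    z=np.cos(down)*e-np.sin(down)*Z;y=-l
    return np.column_stack([np.cross(y,z),y,z])
def to(p,R):
    s=bot.get_state();q=np.array(s['orientation'])
    return ((np.array(p)-s['eef_pos'])*1000).round(1),np.rad2deg(Ro.from_matrix(R@q.T).as_rotvec()).round(1)
E
python3 - <<'E'
from h import *
R=Rt(-.310,np.pi/4);C=np.array([.551,-.3007,.083]);print(R.round(3));print(to(C-.13*R[:,2],R))
E
```

```text
[[ 0.673 -0.305  0.673]
 [-0.216 -0.952 -0.216]
 [ 0.707 -0.    -0.707]]
(array([235.3, 309.2, -56.4]), array([  1.5, -45.8, -37.1]))
```

Emit:
{"method": "step_arm", "body": {
  "deltas": [
    {"rot":[0,0,0],"linear":[10,15,30],"hand":0},
    {"rot":[0,-4,-3],"linear":[30,45,60],"hand":0},
    {"rot":[0,-8,-7],"linear":[60,85,80],"hand":0},
    {"rot":[0,-14,-12],"linear":[90,125,90],"hand":0},
    {"rot":[0.5,-21,-17],"linear":[120,165,90],"hand":0},
    {"rot":[0.7,-28,-22],"linear":[150,205,80],"hand":0},
    {"rot":[1,-34,-27],"linear":[180,240,60],"hand":0},
    {"rot":[1.2,-40,-32],"linear":[205,270,30],"hand":0},
    {"rot":[1.4,-44,-36],"linear":[225,295,-10],"hand":0},
    {"rot":[1.5,-45.8,-37.1],"linear":[235,309,-40],"hand":0},
    {"rot":[1.5,-45.8,-37.1],"linear":[235,309,-56],"hand":0},
    {"rot":[1.5,-45.8,-37.1],"linear":[235,309,-56],"hand":0}
  ]
}}

```text
time_s: 2.4
eef_pos: [0.4545, -0.3048, 0.2717]
orientation: [[0.728, -0.28, 0.626], [-0.232, -0.96, -0.159], [0.645, -0.03, -0.763]]
contact_force: [0.1, 0.3, -1.0]
width: 0.0002
```

```bash
python3 - <<'E'
from h import *
R=Rt(-.310,np.pi/4);C=np.array([.551,-.3007,.083]);print(to(C-.13*R[:,2],R));s=bot.get_state();print(s['joint_pos'].round(2),s['joint_velocities'].round(2),s['eef_pos'])
E
```

```text
(array([  8.9,  32.2, -96.8]), array([-3. , -4.1, -1.6]))
[ 1.05  0.17 -0.47  2.27 -1.26  0.16 -0.05] [-0.06  0.02  0.06 -0.01  0.    0.    0.  ] [ 0.45452402 -0.30483511  0.27167572]
```

```bash
cat > kin.py <<'E'
from h import *
import itertools
from scipy.optimize import least_squares
D=[([1.12680769,.52139078,-.03628698,1.59949124,.02118938,1.02106064,-.11276862],[.22819394,-.58186349,.23129981],[[.930961,.3651185,0],[.3651185,-.930961,0],[0,0,-1]])]
def fk(q,s,x):
    c0,c7,h,a,b,L,o1,o2,o3,o4=x
    R=Ro.from_euler('Z',s[0]*q[0]+c0);p=np.array([0,0,h])
    R=R*Ro.from_euler('YZ',[q[1],s[1]*q[2]]);p=p+R.apply([o1,o3,a])
    R=R*Ro.from_euler('YZ',[q[3],s[2]*q[4]]);p=p+R.apply([o2,o4,b])
    R=R*Ro.from_euler('YZ',[q[5],s[3]*q[6]+c7]);p=p+R.apply([0,0,L])
    return p,R
E
python3 - <<'E'
from kin import *
s=bot.get_state();D.append((s['joint_pos'],s['eef_pos'],s['orientation']))
for sg in itertools.product([1,-1],repeat=4):
    def f(x):
        o=[]
        for q,p,R in D:
            P,Q=fk(q,sg,x);o+=[*(P-p),*(.3*(Q.inv()*Ro.from_matrix(R)).as_rotvec())]
        return np.r_[o,1e-3*x[6:],1e-3*(x[2:6]-[.3,.4,.4,.25])]
    best=min((least_squares(f,[c,d,.3,.4,.4,.25,0,0,0,0]) for c in (-2,-1,0,1,2,3) for d in (-2,0,2,3.1)),key=lambda r:r.cost)
    print(sg,best.cost,np.abs(best.fun[:12]).max().round(4),best.x.round(3))
E
```

```text
(1, 1, 1, 1) 0.03766068298600857 0.1877 [-0.141 -1.834  0.97  -0.123  0.156  0.932 -0.548 -0.121 -0.327 -0.197]
(1, 1, 1, -1) 0.045557043543767675 0.2064 [-0.106 -1.962  0.986 -0.126  0.151  0.943 -0.557 -0.11  -0.327 -0.184]
(1, 1, -1, 1) 0.025614424021194113 0.1547 [-1.275  2.196  1.268  0.388  0.371  1.066 -0.091  0.204 -0.112 -0.377]
(1, 1, -1, -1) 0.019789805462858853 0.1359 [-1.239  2.069  1.287  0.374  0.362  1.092 -0.101  0.195 -0.126 -0.374]
(1, -1, 1, 1) 0.098171861443731 0.3029 [ 5.235e+00  3.990e+00  2.340e-01  2.580e-01  2.860e-01  1.830e-01
 -2.400e-01 -2.000e-03 -3.790e-01 -2.270e-01]
(1, -1, 1, -1) 0.11068475982611982 0.3215 [ 5.271e+00  3.862e+00  2.340e-01  2.510e-01  2.780e-01  1.830e-01
 -2.510e-01  2.000e-03 -3.840e-01 -2.280e-01]
(1, -1, -1, 1) 0.0016566014224482161 0.0394 [ 4.102  1.737  0.44   0.459  0.424  0.322  0.054  0.041 -0.046 -0.059]
(1, -1, -1, -1) 0.00045381327806072577 0.0206 [ 4.137  1.61   0.447  0.457  0.418  0.331  0.055  0.04  -0.065 -0.062]
(-1, 1, 1, 1) 0.046371869550062415 0.2082 [-4.279 -1.873  0.847 -0.079  0.173  0.814 -0.517 -0.109 -0.35
[... 154 characters left out ...]
8943 0.1341 [ 0.871 -4.126  1.137  0.408  0.38   0.949 -0.059  0.184 -0.118 -0.338]
(-1, 1, -1, -1) 0.014261933254113728 0.1153 [ 0.907  2.03   1.156  0.395  0.371  0.972 -0.068  0.176 -0.133 -0.336]
(-1, -1, 1, 1) 0.1119525610330597 0.3233 [ 1.098 -2.333  0.146  0.308  0.306  0.083 -0.198  0.028 -0.375 -0.208]
(-1, -1, 1, -1) 0.12528487463354945 0.3419 [ 1.134  3.823  0.142  0.301  0.298  0.079 -0.208  0.031 -0.38  -0.211]
(-1, -1, -1, 1) 0.0003763339197865542 0.0188 [-3.600e-02 -4.585e+00  3.420e-01  4.570e-01  4.140e-01  2.540e-01
  5.500e-02  1.000e-02 -3.600e-02 -3.000e-03]
(-1, -1, -1, -1) 6.034822759127202e-09 0.0 [-0.     1.571  0.345  0.457  0.409  0.259  0.058  0.009 -0.055 -0.005]
```

```bash
cat >> kin.py <<'E'
X=np.array([0,np.pi/2,.345,.457,.409,.259,.058,.009,-.055,-.005]);SG=(-1,)*4
LO=np.array([-2.91,-.3,-1.5,.17,-1.26,.16,-2.52]);HI=np.array([2.91,2.13,1.42,2.43,4.41,1.93,2.52])
def ik(p,R,q0,reg=1e-3,ref=None):
    ref=q0 if ref is None else ref
    def f(q):
        P,Q=fk(q,SG,X);return np.r_[P-p,.3*(Q.inv()*Ro.from_matrix(R)).as_rotvec(),reg*(q-ref)]
    r=least_squares(f,np.clip(q0,LO+.01,HI-.01),bounds=(LO,HI));return r.x,np.abs(r.fun[:6]).max()
E
python3 - <<'E'
from kin import *
rng=np.random.default_rng(0)
for down in (45,55):
  R=Rt(-.31,np.deg2rad(down));C=np.array([.551,-.3007,.083])
  sol=[]
  for i in range(60):
    q,e=ik(C+.02*R[:,2],R,rng.uniform(LO,HI),1e-4)
    if e<2e-3:
      m=np.minimum(q-LO,HI-q).min()
      sol.append((m,q))
  sol.sort(key=lambda t:-t[0]);print(down,len(sol))
  for m,q in sol[:8]: print(round(m,2),q.round(2))
E
```

```text
45 35
0.29 [-0.28  1.14  0.91  2.14  3.75  0.94  0.51]
0.29 [-0.38  1.34  1.07  2.14  3.74  1.09  0.3 ]
0.29 [-0.39  1.34  1.08  2.14  3.74  1.09  0.3 ]
0.29 [-0.41  1.41  1.13  2.14  3.73  1.14  0.23]
0.29 [-0.13  0.97  0.71  2.14  3.71  0.8   0.74]
0.28 [0.25 0.77 0.25 2.15 3.52 0.59 1.21]
0.28 [0.32 0.75 0.16 2.15 3.47 0.57 1.31]
0.28 [0.34 0.75 0.15 2.15 3.45 0.57 1.33]
55 29
0.37 [-0.06  0.87  0.63  2.06  4.04  0.54  0.52]
0.36 [-0.03  0.85  0.59  2.06  4.03  0.52  0.55]
0.35 [-0.11  0.9   0.69  2.06  4.06  0.59  0.47]
0.34 [-0.32  1.15  1.    2.06  4.07  0.86  0.22]
0.34 [-0.18  0.97  0.79  2.06  4.07  0.66  0.39]
0.33 [-0.2   0.99  0.82  2.06  4.08  0.69  0.36]
0.33 [-0.24  1.04  0.88  2.06  4.08  0.74  0.31]
0.28 [0.08 0.79 0.46 2.06 3.98 0.44 0.68]
```

```bash
cat > plan.py <<'E'
from kin import *
F=np.diag([-1,-1,1.])
R=Rt(-.31,np.pi/4)@F;C=np.array([.551,-.3007,.083])
def sim(q,P):
    out=[]
    for p,r in P:
        q,e=ik(p,r,q,3e-3);out.append((q,e))
    return out
def rows(W,ns,st):
    o=[];q=W[0]
    for w,n in zip(W[1:],ns):
        for t in np.arange(1,n+1)/n: o.append(fk(q+(w-q)*t,SG,X))
        q=w
    return [(p,r.as_matrix()) for p,r in o]
E
python3 - <<'E'
from plan import *
s=bot.get_state();q0=s['joint_pos'];print(fk(q0,SG,X)[0]-s['eef_pos'])
g=np.array([.3,.75,.2,2.15,3.47,.57,-1.84])
h,e=ik(C+.02*R[:,2],R,g);print('hook',h.round(2),e)
a,e=ik(C-.13*R[:,2],R,h);print('appr',a.round(2),e)
R2=Rt(-.62,np.pi/4)@F
print('swung',[x.round(3) if i==0 else x for i,x in enumerate(ik(np.array([.525,-.37,.075]),R2,h))])
W=[q0,np.array([.9,.25,-.3,2.1,0,.8,-.4]),np.array([.6,.4,0,2.05,1.8,.8,-1.2]),a+[0,-.1,0,0,0,0,0],a]
P=rows(W,[10,14,14,4],0)
S=sim(q0,P);pr=s['orientation']
for (p,r),(q,e) in zip(P,S):
    print(p.round(3),r[:,2].round(2),q.round(2),round(e,4),round(np.rad2deg((Ro.from_matrix(r)*Ro.from_matrix(pr).inv()).magnitude()),1));pr=r
E
```

```text
[ 5.13401346e-04 -3.25308334e-04  4.23148723e-05]
hook [ 0.31  0.76  0.18  2.15  3.48  0.57 -1.85] 1.605307856769621e-07
appr [-0.32  0.74  0.99  2.43  3.9   0.86 -2.46] 0.0006043664991531306
swung [array([ 0.242,  0.767,  0.301,  2.167,  3.211,  0.544, -1.888]), np.float64(2.3075401350774276e-06)]
[ 0.458 -0.294  0.269] [ 0.63 -0.1  -0.77] [ 1.02  0.18 -0.44  2.26 -1.15  0.23 -0.07] 0.0 6.2
[ 0.458 -0.284  0.266] [ 0.61 -0.04 -0.79] [ 0.99  0.19 -0.41  2.24 -1.03  0.29 -0.1 ] 0.0 6.1
[ 0.453 -0.276  0.26 ] [ 0.58  0.01 -0.82] [ 0.96  0.19 -0.37  2.22 -0.91  0.36 -0.13] 0.0 6.2
[ 0.445 -0.269  0.254] [ 0.53  0.06 -0.84] [ 0.94  0.2  -0.34  2.2  -0.79  0.42 -0.16] 0.0 6.2
[ 0.434 -0.265  0.246] [ 0.47  0.09 -0.88] [ 0.91  0.21 -0.31  2.19 -0.66  0.49 -0.19] 0.0 6.2
[ 0.419 -0.265  0.239] [ 0.4   0.12 -0.91] [ 0.88  0.22 -0.28  2.17 -0.54  0.55 -0.22] 0.0 6.3
[ 0.403 -0.268  0.233] [ 0.32  0.12 -0.94] [ 0.85  0.22 -0.25  2.15 -0.42  0.61 -0.26] 0.0 6.4
[ 0.384 -0.275  0.227] [ 0.23  0.12 -0.96] [ 0.83  0.23 -0.22  2.13 -0.3   0.68 -0.29] 0.0 6.5
[ 0.363 -0.286  0.223] [ 0.14  0.1  -0.9
[... 2503 characters left out ...]
  0.73 -1.65] 0.0 6.5
[ 0.51  -0.325  0.239] [ 0.79 -0.34 -0.51] [ 0.58  0.38 -0.05  2.38  3.3   0.66 -1.68] 0.0 6.5
[ 0.497 -0.296  0.225] [ 0.77 -0.26 -0.58] [ 0.6   0.36 -0.08  2.41  3.4   0.58 -1.72] 0.0 6.5
[ 0.478 -0.268  0.211] [ 0.74 -0.19 -0.65] [ 0.38  0.34  0.16  2.43  3.63  0.53 -1.94] 0.0013 6.5
[ 0.475 -0.269  0.202] [ 0.72 -0.2  -0.66] [ 0.18  0.39  0.38  2.43  3.7   0.58 -2.04] 0.001 1.4
[ 0.472 -0.271  0.193] [ 0.71 -0.2  -0.68] [ 0.03  0.45  0.54  2.43  3.75  0.62 -2.13] 0.0008 1.4
[ 0.468 -0.272  0.184] [ 0.69 -0.21 -0.69] [-0.07  0.51  0.66  2.43  3.79  0.66 -2.19] 0.0006 1.4
[ 0.464 -0.273  0.175] [ 0.67 -0.21 -0.71] [-0.14  0.56  0.74  2.43  3.82  0.69 -2.25] 0.0004 1.4
```

```bash
cat >> plan.py <<'E'
def emit(P):
    s=bot.get_state();q=np.array(s['orientation'])
    print('['+', '.join('{"rot": %s, "linear": %s, "hand": 0}'%(np.rad2deg(Ro.from_matrix(r@q.T).as_rotvec()).round(0).astype(int).tolist(),((p-s['eef_pos'])*1000).round(0).astype(int).tolist()) for p,r in P)+']')
a0=np.array([-.3172,.7384,.99,2.43,3.9,.86,-2.46])
Q0=np.array([1.05,.17,-.47,2.27,-1.26,.16,-.05])
E
python3 - <<'E'
from plan import *
h=np.array([.31,.76,.18,2.15,3.48,.57,-1.85])
a,e=ik(C-.13*R[:,2],R,h)
W=[bot.get_state()['joint_pos'],np.array([.9,.25,-.3,2.1,0,.8,-.4]),np.array([.6,.4,0,2.05,1.8,.8,-1.2]),a+[0,-.1,0,0,0,0,0]]
P=rows(W,[10,14,14],0)
import pickle;pickle.dump(P,open('P.pkl','wb'));emit(P[:20])
E
```

```text
[{"rot": [0, 1, 6], "linear": [4, 10, -2], "hand": 0}, {"rot": [-1, 3, 12], "linear": [3, 21, -6], "hand": 0}, {"rot": [-1, 5, 18], "linear": [-1, 29, -12], "hand": 0}, {"rot": [-1, 8, 23], "linear": [-9, 36, -18], "hand": 0}, {"rot": [-2, 12, 28], "linear": [-21, 39, -25], "hand": 0}, {"rot": [-2, 16, 33], "linear": [-35, 40, -32], "hand": 0}, {"rot": [-3, 20, 37], "linear": [-52, 37, -39], "hand": 0}, {"rot": [-3, 25, 41], "linear": [-71, 30, -45], "hand": 0}, {"rot": [-4, 31, 45], "linear": [-91, 19, -49], "hand": 0}, {"rot": [-5, 37, 48], "linear": [-112, 4, -50], "hand": 0}, {"rot": [-9, 42, 49], "linear": [-125, -18, -55], "hand": 0}, {"rot": [-12, 47, 49], "linear": [-135, -41, -57], "hand": 0}, {"rot": [-16, 51, 50], "linear": [-144, -64, -56], "hand": 0}, {"rot": [-20, 55, 50], "linear": [-150, -88, -54], "hand": 0}, {"rot": [-24, 59, 50], "linear": [-153, -111, -49], "hand": 0}, {"rot": [-29, 63, 51], "linear": [-153, -135, -42], "hand": 0}, {"rot": [-34, 66, 51], "linear": [-151, -157, -34], "hand": 0}, {"rot": [-39, 70, 51], "linear": [-146, -178, -24], "hand": 0}, {"rot": [-45, 72, 52], "linear": [-138, -198, -13], "hand": 0}, {"rot": [-50, 75, 52], "linear": [-127, -215, -1], "hand": 0}]
```

Emit:
{"method": "step_arm", "body": {
  "deltas": [
    {"rot":[0,1,6],"linear":[4,10,-2],"hand":0},
    {"rot":[-1,3,12],"linear":[3,21,-6],"hand":0},
    {"rot":[-1,5,18],"linear":[-1,29,-12],"hand":0},
    {"rot":[-1,8,23],"linear":[-9,36,-18],"hand":0},
    {"rot":[-2,12,28],"linear":[-21,39,-25],"hand":0},
    {"rot":[-2,16,33],"linear":[-35,40,-32],"hand":0},
    {"rot":[-3,20,37],"linear":[-52,37,-39],"hand":0},
    {"rot":[-3,25,41],"linear":[-71,30,-45],"hand":0},
    {"rot":[-4,31,45],"linear":[-91,19,-49],"hand":0},
    {"rot":[-5,37,48],"linear":[-112,4,-50],"hand":0},
    {"rot":[-9,42,49],"linear":[-125,-18,-55],"hand":0},
    {"rot":[-12,47,49],"linear":[-135,-41,-57],"hand":0},
    {"rot":[-16,51,50],"linear":[-144,-64,-56],"hand":0},
    {"rot":[-20,55,50],"linear":[-150,-88,-54],"hand":0},
    {"rot":[-24,59,50],"linear":[-153,-111,-49],"hand":0},
    {"rot":[-29,63,51],"linear":[-153,-135,-42],"hand":0},
    {"rot":[-34,66,51],"linear":[-151,-157,-34],"hand":0},
    {"rot":[-39,70,51],"linear":[-146,-178,-24],"hand":0},
    {"rot":[-45,72,52],"linear":[-138,-198,-13],"hand":0},
    {"rot":[-50,75,52],"linear":[-127,-215,-1],"hand":0}
  ]
}}

```text
time_s: 4.9
eef_pos: [0.3273, -0.52, 0.2712]
orientation: [[0.502, 0.854, -0.134], [0.534, -0.428, -0.729], [-0.68, 0.295, -0.671]]
contact_force: [0.1, -0.0, 0.1]
width: 0.0002
```

```bash
python3 - <<'E'
from plan import *
import pickle;P=pickle.load(open('P.pkl','rb'))
s=bot.get_state();q=s['joint_pos'];print(q.round(2),fk(q,SG,X)[0]-s['eef_pos'],P[19][0]-s['eef_pos'])
T=P[20:37]+[(C-.09*R[:,2]+[0,0,.04],R),(C-.08*R[:,2],R)]
for q,e in sim(q,T)[-5:]: print(q.round(2),e)
emit(T)
E
```

```text
[ 0.35  0.38  0.21  2.08  1.2   0.76 -1.  ] [ 0.01700308  0.03059243 -0.0058495 ] [ 3.59245634e-04 -3.58222527e-05 -9.16318871e-04]
[ 0.51  0.4   0.04  2.35  3.22  0.73 -1.69] 8.840557024469485e-06
[ 0.52  0.38  0.01  2.38  3.32  0.67 -1.72] 9.5987036607943e-06
[ 0.54  0.36 -0.02  2.41  3.42  0.59 -1.76] 1.1088703939143456e-05
[ 0.52  0.39 -0.02  2.37  3.46  0.41 -1.73] 9.967579339268537e-06
[ 0.49  0.51  0.01  2.36  3.41  0.52 -1.68] 8.895615584518512e-06
[{"rot": [-4, 0, 4], "linear": [14, -15, 12], "hand": 0}, {"rot": [-8, 1, 8], "linear": [30, -28, 24], "hand": 0}, {"rot": [-13, 1, 12], "linear": [48, -38, 37], "hand": 0}, {"rot": [-16, 2, 16], "linear": [68, -45, 49], "hand": 0}, {"rot": [-20, 3, 20], "linear": [81, -43, 52], "hand": 0}, {"rot": [-24, 4, 26], "linear": [96, -38, 54], "hand": 0}, {"rot": [-26, 5, 31], "linear": [113, -28, 54], "hand": 0}, {"rot": [-29, 5, 37], "linear": [131, -14, 52], "hand": 0}, {"rot": [-30, 6, 44], "linear": [148, 4, 48], "hand": 0}, {"rot": [-31, 6, 50], "linear": [163, 25, 42], "hand": 0}, {"rot": [-31, 6, 57], "linear": [176, 50, 34], "hand": 0}, {"rot": [-30, 7, 63], "linear": [186, 76, 23], "hand": 0}, {"rot": [-29, 7, 70], "linear": [192, 105, 11], "hand": 0}, {"rot": [-26, 8, 76], "linear": [194, 135, -3], "hand": 0}, {"rot": [-23, 8, 82], "linear": [191, 165, -17], "hand": 0}, {"rot": [-20, 9, 88], "linear": [182, 195, -32], "hand": 0}, {"rot": [-15, 11, 93], "linear": [169, 224, -46], "hand": 0}, {"rot": [-7, 18, 98], "linear": [163, 239, -85], "hand": 0}, {"rot": [-7, 18, 98], "linear": [170, 237, -132], "hand": 0}]
```

Emit:
{"method": "step_arm", "body": {
  "deltas": [
    {"rot":[-4,0,4],"linear":[14,-15,12],"hand":0},
    {"rot":[-8,1,8],"linear":[30,-28,24],"hand":0},
    {"rot":[-13,1,12],"linear":[48,-38,37],"hand":0},
    {"rot":[-16,2,16],"linear":[68,-45,49],"hand":0},
    {"rot":[-20,3,20],"linear":[81,-43,52],"hand":0},
    {"rot":[-24,4,26],"linear":[96,-38,54],"hand":0},
    {"rot":[-26,5,31],"linear":[113,-28,54],"hand":0},
    {"rot":[-29,5,37],"linear":[131,-14,52],"hand":0},
    {"rot":[-30,6,44],"linear":[148,4,48],"hand":0},
    {"rot":[-31,6,50],"linear":[163,25,42],"hand":0},
    {"rot":[-31,6,57],"linear":[176,50,34],"hand":0},
    {"rot":[-30,7,63],"linear":[186,76,23],"hand":0},
    {"rot":[-29,7,70],"linear":[192,105,11],"hand":0},
    {"rot":[-26,8,76],"linear":[194,135,-3],"hand":0},
    {"rot":[-23,8,82],"linear":[191,165,-17],"hand":0},
    {"rot":[-20,9,88],"linear":[182,195,-32],"hand":0},
    {"rot":[-15,11,93],"linear":[169,224,-46],"hand":0},
    {"rot":[-7,18,98],"linear":[163,239,-60],"hand":0},
    {"rot":[-7,18,98],"linear":[163,239,-75],"hand":0}
  ]
}}

```text
time_s: 7.28
eef_pos: [0.4895, -0.2797, 0.1946]
orientation: [[-0.649, 0.334, 0.683], [0.234, 0.943, -0.238], [-0.723, 0.006, -0.69]]
contact_force: [0.3, -0.9, -1.4]
width: -0.0002
```

```bash
python3 - <<'E'
from plan import *
c=cam('wrist');im=bot.get_image('wrist');save('w1',im);s=bot.get_state();print(s['joint_pos'].round(2),s['eef_pos'].round(4));print(np.array(s['orientation']).round(2))
print('origin',c[2].round(3),'exp ring px',proj(c,C),'filter',proj(c,[.609,-.319,.025]),'pivot',proj(c,[.428,-.261,.041]))
for t,z in [('index_base',0),('pull_ring',.083),('filter_center',.025),('meter_head',0),('culture_dish',0)]:
    for d in bot.tip_of('wrist',t)[:2]:
        px=(d['at'][1]*512,d['at'][0]*384);print(t,round(d['confidence'],2),np.round(px),onz(c,px,z).round(4))
print(to(C-.08*R[:,2],R))
E
```

```text
[ 1.08  0.42 -0.73  2.41  2.78  0.42 -1.  ] [ 0.4886 -0.2763  0.1937]
[[-0.66  0.32  0.68]
 [ 0.23  0.95 -0.23]
 [-0.72  0.01 -0.7 ]]
origin [ 0.347 -0.23   0.243] exp ring px [263.17144058 152.5019296 ] filter [264.51104431 143.65927026] pivot [257.19222977 -29.94995085]
filter_center 0.8 [262. 147.] [ 0.6148 -0.324   0.025 ]
meter_head 0.7 [215. 122.] [ 0.5808 -0.371   0.    ]
culture_dish 0.7 [314. 119.] [ 0.6149 -0.2593  0.    ]
(array([  6.4,  -2.4, -56.1]), array([0.4, 1.6, 1.9]))
```

View pics/w1.png

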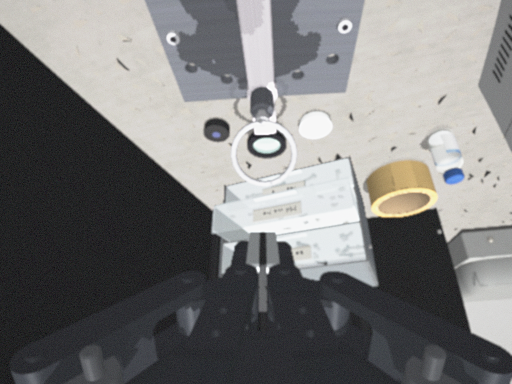

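The wrist picture (upside down) shows the pull ring centred at about (264,152), within 1 px of the predicted (263,152.5). The meter at (215,128) appears on the ring's left and the dish at (315,124) on its right. The ring position is confirmed, so I can insert the finger along its axis.

```bash
python3 - <<'E'
from plan import *
for d in (-.05,0,.025): print(d,to(C+d*R[:,2],R))
E
```

```text
-0.05 (array([ 26.6,  -8.9, -77.3]), array([0.4, 1.6, 1.9]))
0 (array([  60.3,  -19.7, -112.6]), array([0.4, 1.6, 1.9]))
0.025 (array([  77.1,  -25. , -130.3]), array([0.4, 1.6, 1.9]))
```

Emit:
{"method": "step_arm", "body": {
  "deltas": [
    {"rot":[0.2,0.8,1],"linear":[3,-1,-20],"hand":0},
    {"rot":[0.4,1.6,1.9],"linear":[6,-2,-40],"hand":0},
    {"rot":[0.4,1.6,1.9],"linear":[10,-4,-60],"hand":0},
    {"rot":[0.4,1.6,1.9],"linear":[18,-6,-70],"hand":0},
    {"rot":[0.4,1.6,1.9],"linear":[27,-9,-77],"hand":0},
    {"rot":[0.4,1.6,1.9],"linear":[27,-9,-77],"hand":0},
    {"rot":[0.4,1.6,1.9],"linear":[27,-9,-77],"hand":0}
  ]
}}

```text
time_s: 8.45
eef_pos: [0.5175, -0.289, 0.1189]
orientation: [[-0.675, 0.303, 0.673], [0.215, 0.953, -0.214], [-0.706, 0.0, -0.708]]
contact_force: [0.4, -0.6, 0.8]
width: -0.0001
```

```bash
python3 - <<'E'
from plan import *
s=bot.get_state();print(s['joint_pos'].round(2))
c=cam('wrist');im=bot.get_image('wrist');save('w2',im)
t=np.linspace(0,2*np.pi,24);print('ring centre',proj(c,C),[proj(c,C+.025*(np.cos(a)*R[:,0]+np.sin(a)*R[:,1])).round().tolist() for a in t[:-1:6]])
for d in (-.05,0,.025): print(d,to(C+d*R[:,2],R))
E
```

```text
[ 1.    0.64 -0.66  2.36  2.82  0.57 -0.93]
ring centre [261.83851097 217.61712958] [[262.0, 182.0], [298.0, 220.0], [257.0, 250.0], [226.0, 211.0]]
-0.05 (array([-0.1, -0.9, -0.6]), array([-0. , -0. , -0.1]))
0 (array([ 33.5, -11.6, -36. ]), array([-0. , -0. , -0.1]))
0.025 (array([ 50.4, -17. , -53.7]), array([-0. , -0. , -0.1]))
```

View pics/w2.png

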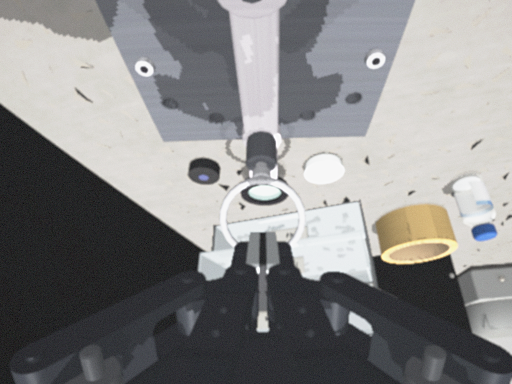

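The ring's inner edges at columns 226 and 299 and row 184 match the prediction to 2 px. I'll insert.

Emit:
{"method": "step_arm", "body": {
  "deltas": [
    {"rot":[0,0,0],"linear":[8,-3,-9],"hand":0},
    {"rot":[0,0,0],"linear":[17,-6,-18],"hand":0},
    {"rot":[0,0,0],"linear":[25,-9,-27],"hand":0},
    {"rot":[0,0,0],"linear":[33,-12,-36],"hand":0},
    {"rot":[0,0,0],"linear":[42,-14,-45],"hand":0},
    {"rot":[0,0,0],"linear":[50,-17,-54],"hand":0},
    {"rot":[0,0,0],"linear":[50,-17,-54],"hand":0}
  ]
}}

```text
time_s: 9.38
eef_pos: [0.5678, -0.3059, 0.0637]
orientation: [[-0.675, 0.303, 0.673], [0.215, 0.953, -0.213], [-0.706, 0.001, -0.709]]
contact_force: [-0.5, 0.1, -0.3]
width: -0.0
```

Emit:
{"method": "step_arm", "body": {
  "deltas": [
    {"rot":[0,0,0],"linear":[2,-0.6,2],"hand":0},
    {"rot":[0,0,0],"linear":[4,-1.2,4],"hand":0},
    {"rot":[0,0,0],"linear":[6,-1.8,6],"hand":0},
    {"rot":[0,0,0],"linear":[7,-2.2,7],"hand":0},
    {"rot":[0,0,0],"linear":[7,-2.2,7],"hand":0}
  ]
}}

```text
time_s: 10.0
eef_pos: [0.5746, -0.3083, 0.0717]
orientation: [[-0.675, 0.303, 0.673], [0.215, 0.953, -0.214], [-0.706, 0.0, -0.708]]
contact_force: [-0.2, -0.8, 0.3]
width: -0.0002
```

Emit:
{"method": "step_arm", "body": {
  "deltas": [
    {"rot":[0,0,0],"linear":[1,-0.3,2],"hand":0},
    {"rot":[0,0,0],"linear":[2,-0.6,4],"hand":0},
    {"rot":[0,0,0],"linear":[2,-0.6,6],"hand":0},
    {"rot":[0,0,0],"linear":[2,-0.6,8],"hand":0},
    {"rot":[0,0,0],"linear":[2,-0.6,8],"hand":0}
  ]
}}

```text
time_s: 10.62
eef_pos: [0.5762, -0.3086, 0.0793]
orientation: [[-0.675, 0.303, 0.673], [0.215, 0.953, -0.213], [-0.706, 0.001, -0.709]]
contact_force: [-0.8, 0.7, -2.7]
width: -0.0001
```

Emit:
{"method": "step_arm", "body": {
  "deltas": [
    {"rot":[0,0,0],"linear":[0,0,2],"hand":0},
    {"rot":[0,0,0],"linear":[0,0,4],"hand":0},
    {"rot":[0,0,0],"linear":[0,0,4],"hand":0}
  ]
}}

```text
time_s: 11.0
eef_pos: [0.5762, -0.3087, 0.0834]
orientation: [[-0.675, 0.303, 0.673], [0.215, 0.953, -0.213], [-0.706, 0.001, -0.709]]
contact_force: [-2.0, 1.5, -5.5]
width: -0.0001
```

```bash
python3 - <<'E'
from plan import *
im=bot.get_image('wrist');save('w3',im);s=bot.get_state();print(s['contact_force'],s['eef_pos'])
for d in bot.tip_of('scene','pull_ring')[:1]: print(d)
E
```

```text
[-2.66968328  0.97871069 -5.71073801] [ 0.57624545 -0.3086628   0.08329703]
{'at': [0.4393, 0.4973], 'confidence': 0.68}
```

View pics/w3.png

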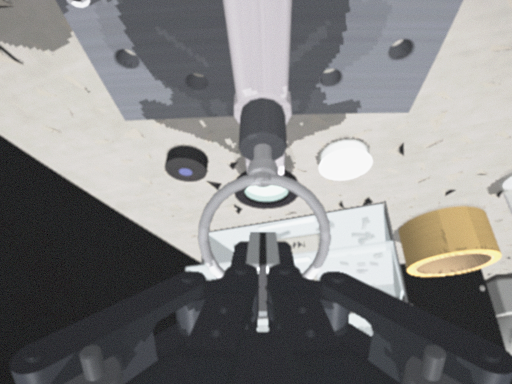

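Ring top wire is hooked: the vertical force of -5.7 N matches the spring. I'll keep lifting gently.

Emit:
{"method": "step_arm", "body": {
  "deltas": [
    {"rot":[0,0,0],"linear":[0,0,2],"hand":0},
    {"rot":[0,0,0],"linear":[0,0,4],"hand":0},
    {"rot":[0,0,0],"linear":[0,0,6],"hand":0},
    {"rot":[0,0,0],"linear":[0,0,8],"hand":0},
    {"rot":[0,0,0],"linear":[0,0,10],"hand":0},
    {"rot":[0,0,0],"linear":[0,0,11],"hand":0},
    {"rot":[0,0,0],"linear":[0,0,11],"hand":0}
  ]
}}

```text
time_s: 11.98
eef_pos: [0.5764, -0.3088, 0.0945]
orientation: [[-0.675, 0.303, 0.673], [0.215, 0.953, -0.214], [-0.706, 0.001, -0.708]]
contact_force: [-4.3, 2.6, -6.1]
width: -0.0
```

```bash
python3 - <<'E'
from plan import *
c=cam('wrist');im=bot.get_image('wrist');save('w4',im);s=bot.get_state();print(s['contact_force'],s['eef_pos'],s['joint_pos'].round(2))
# ring lower inner point predictions vs lift
for L in (0,.008,.010,.012,.014,.016): print(L,proj(c,C+[0,0,L]-.0275*np.array([.673,-.216,.707])).round(1), 'left/right',proj(c,C+[0,0,L]+.0275*R[:,1]).round(1),proj(c,C+[0,0,L]-.0275*R[:,1]).round(1))
E
```

```text
[-4.96346417  1.71981953 -6.24906122] [ 0.57638617 -0.30874556  0.09443824] [ 0.92  0.73 -0.6   2.22  2.78  0.53 -0.89]
0 [263.8 148. ] left/right [322.5 207.5] [204.7 207.4]
0.008 [263.9 162.7] left/right [324.2 223.1] [203. 223.]
0.01 [263.9 166.5] left/right [324.7 227.1] [202.6 227.1]
0.012 [263.9 170.4] left/right [325.1 231.2] [202.2 231.2]
0.014 [263.9 174.3] left/right [325.6 235.4] [201.7 235.3]
0.016 [263.9 178.4] left/right [326.  239.6] [201.3 239.6]
```

View pics/w4.png

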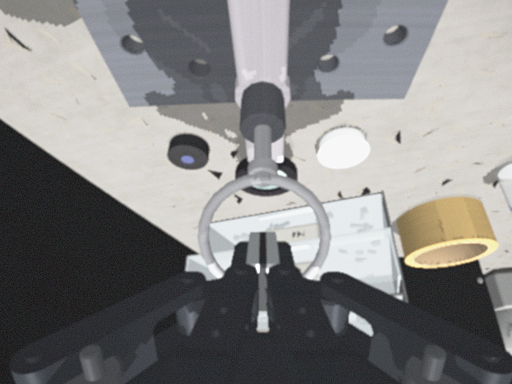

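The ring is lifted about 12–14 mm: the pin shaft is visible above the housing, with ring bottom at row 178, and the 6.2 N matches the spring at that lift. Next I'll compute the swing arc.

```bash
python3 - <<'E'
from plan import *
s=bot.get_state();r=np.array(s['eef_pos'])[:2]-[.4282,-.2613]
print(r,np.rad2deg(np.arctan2(r[1],r[0])))
for d in list(range(2,19,2)):
    t=-np.deg2rad(d);c,n=np.cos(t),np.sin(t);print(-d,((np.array([[c,-n],[n,c]])@r-r)*1000).round(1))
E
```

```text
[ 0.14818617 -0.04744556] -17.75378408934621
-2 [-1.7 -5.1]
-4 [ -3.7 -10.2]
-6 [ -5.8 -15.2]
-8 [ -8.  -20.2]
-10 [-10.5 -25. ]
-12 [-13.1 -29.8]
-14 [-15.9 -34.4]
-16 [-18.8 -39. ]
-18 [-21.9 -43.5]
```

Emit:
{"method": "step_arm", "body": {
  "deltas": [
    {"rot":[0,0,-1],"linear":[-0.8,-2.5,0],"hand":0},
    {"rot":[0,0,-2],"linear":[-1.7,-5.1,0],"hand":0},
    {"rot":[0,0,-4],"linear":[-3.7,-10.2,0],"hand":0},
    {"rot":[0,0,-6],"linear":[-5.8,-15.2,0],"hand":0},
    {"rot":[0,0,-8],"linear":[-8,-20.2,0],"hand":0},
    {"rot":[0,0,-10],"linear":[-10.5,-25,0],"hand":0},
    {"rot":[0,0,-12],"linear":[-13.1,-29.8,0],"hand":0},
    {"rot":[0,0,-14],"linear":[-15.9,-34.4,0],"hand":0},
    {"rot":[0,0,-16],"linear":[-18.8,-39,0],"hand":0},
    {"rot":[0,0,-17],"linear":[-20.3,-41.3,0],"hand":0},
    {"rot":[0,0,-18],"linear":[-21.9,-43.5,0],"hand":0},
    {"rot":[0,0,-18],"linear":[-21.9,-43.5,0],"hand":0}
  ]
}}

```text
time_s: 13.52
eef_pos: [0.5545, -0.3524, 0.0944]
orientation: [[-0.575, 0.583, 0.574], [0.413, 0.812, -0.411], [-0.706, 0.0, -0.708]]
contact_force: [-1.7, 0.6, -7.1]
width: 0.0002
```

```bash
python3 - <<'E'
from plan import *
c=cam('wrist');im=bot.get_image('wrist');save('w5',im);s=bot.get_state();print(s['contact_force'],s['eef_pos'],s['joint_pos'].round(2))
e=np.array([np.cos(-.6246),np.sin(-.6246)]);pv=np.array([.4282,-.2613])
f=np.r_[pv+.19*e,.029];h=np.r_[pv+.11*e,.052];print('pred filter',proj(c,f),'housing',proj(c,h))
E
```

```text
[-1.4720926   0.66412411 -6.25665186] [ 0.55445853 -0.35242752  0.09442932] [ 0.8   0.71 -0.52  2.23  2.49  0.67 -0.95]
pred filter [263.56012605 180.37941029] housing [264.65597809 128.59086112]
```

View pics/w5.png

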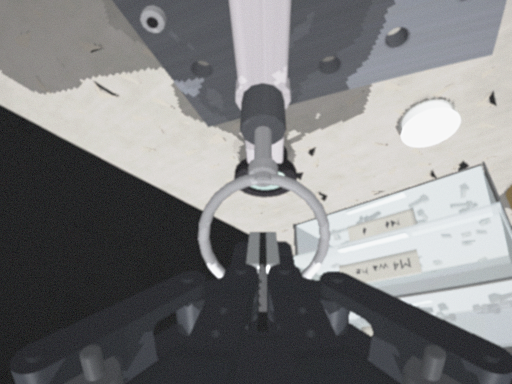

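The arm followed the finger and the meter is now hidden under the filter ring. I'll lower the pin.

Emit:
{"method": "step_arm", "body": {
  "deltas": [
    {"rot":[0,0,0],"linear":[0,0,-2],"hand":0},
    {"rot":[0,0,0],"linear":[0,0,-4],"hand":0},
    {"rot":[0,0,0],"linear":[0,0,-6],"hand":0},
    {"rot":[0,0,0],"linear":[0,0,-8],"hand":0},
    {"rot":[0,0,0],"linear":[0,0,-8],"hand":0}
  ]
}}

```text
time_s: 14.2
eef_pos: [0.5545, -0.3523, 0.0862]
orientation: [[-0.575, 0.583, 0.574], [0.413, 0.813, -0.411], [-0.706, 0.001, -0.708]]
contact_force: [-1.5, 1.3, -6.5]
width: -0.0001
```

Emit:
{"method": "step_arm", "body": {
  "deltas": [
    {"rot":[0,0,0],"linear":[0,0,-2],"hand":0},
    {"rot":[0,0,0],"linear":[0,0,-4],"hand":0},
    {"rot":[0,0,0],"linear":[0,0,-6],"hand":0},
    {"rot":[0,0,0],"linear":[0,0,-6],"hand":0}
  ]
}}

```text
time_s: 14.7
eef_pos: [0.5546, -0.3523, 0.0803]
orientation: [[-0.575, 0.583, 0.574], [0.413, 0.813, -0.411], [-0.706, 0.001, -0.708]]
contact_force: [-2.0, 2.1, -4.9]
width: 0.0001
```

Emit:
{"method": "step_arm", "body": {
  "deltas": [
    {"rot":[0,0,0],"linear":[0,0,-2],"hand":0},
    {"rot":[0,0,0],"linear":[0,0,-4],"hand":0},
    {"rot":[0,0,0],"linear":[0,0,-6],"hand":0},
    {"rot":[0,0,0],"linear":[0,0,-6],"hand":0}
  ]
}}

```text
time_s: 15.2
eef_pos: [0.5547, -0.3523, 0.0744]
orientation: [[-0.575, 0.583, 0.574], [0.413, 0.813, -0.411], [-0.706, 0.001, -0.708]]
contact_force: [0.4, -0.0, -0.0]
width: -0.0
```

```bash
python3 - <<'E'
from plan import *
c=cam('wrist');im=bot.get_image('wrist');save('w6',im);s=bot.get_state();print(s['contact_force'],s['eef_pos'],s['joint_pos'].round(2))
for th in (-.6246,-.6146,-.6346):
  e=np.array([np.cos(th),np.sin(th)]);pv=np.array([.4282,-.2613])
  for L in (0,.005,.010):
    print(th,L,'ring bottom wire',proj(c,np.r_[pv+.1096*e,.0636+L]).round(1),'centre',proj(c,np.r_[pv+.129*e,.083+L]).round(1))
E
```

```text
[-0.206703   -0.47740959 -0.43156084] [ 0.55464777 -0.352353    0.07445188] [ 0.8   0.76 -0.52  2.23  2.52  0.72 -0.97]
-0.6246 0 ring bottom wire [264.6 186.3] centre [264.3 248.2]
-0.6246 0.005 ring bottom wire [264.6 197. ] centre [264.4 259.4]
-0.6246 0.01 ring bottom wire [264.7 208.2] centre [264.4 271.1]
-0.6146 0 ring bottom wire [267.3 186.3] centre [267.3 248.2]
-0.6146 0.005 ring bottom wire [267.4 197. ] centre [267.4 259.4]
-0.6146 0.01 ring bottom wire [267.5 208.2] centre [267.5 271.1]
-0.6346 0 ring bottom wire [261.9 186.3] centre [261.3 248.2]
-0.6346 0.005 ring bottom wire [261.9 197. ] centre [261.3 259.4]
-0.6346 0.01 ring bottom wire [261.9 208.2] centre [261.3 271.1]
```

View pics/w6.png

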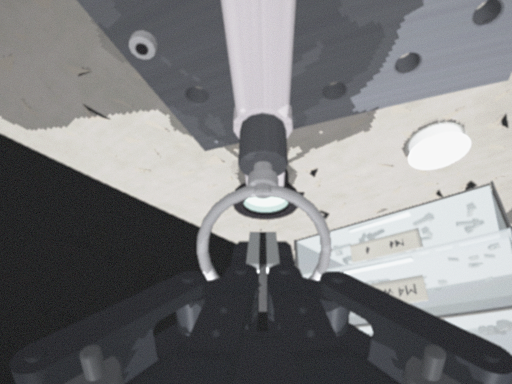

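The ring's bottom wire is at row ~188, which means lift ≈ 0 (186 predicted). The force also released at the starting height, so the pin is home. I'll recentre the finger and back it out along the ring axis.

```bash
python3 - <<'E'
from plan import *
th=-.6246;R2=Rt(th,np.pi/4)@F;C2=np.array([.4282+.129*np.cos(th),-.2613+.129*np.sin(th),.083])
for d in (.025,-.02,-.06): print(d,to(C2+d*R2[:,2],R2))
E
```

```text
0.025 (array([-7.5,  5.3, -9.1]), array([-0.1, -0.1, -0.1]))
-0.02 (array([-33.3,  23.9,  22.7]), array([-0.1, -0.1, -0.1]))
-0.06 (array([-56.2,  40.4,  51. ]), array([-0.1, -0.1, -0.1]))
```

Emit:
{"method": "step_arm", "body": {
  "deltas": [
    {"rot":[0,0,0],"linear":[-4,3,-5],"hand":0},
    {"rot":[0,0,0],"linear":[-7.5,5.3,-9],"hand":0},
    {"rot":[0,0,0],"linear":[-12.7,9,-2.7],"hand":0},
    {"rot":[0,0,0],"linear":[-19.6,14,5.5],"hand":0},
    {"rot":[0,0,0],"linear":[-26.5,19,14],"hand":0},
    {"rot":[0,0,0],"linear":[-33.3,24,22.7],"hand":0},
    {"rot":[0,0,0],"linear":[-44,32,37],"hand":0},
    {"rot":[0,0,0],"linear":[-56,40,51],"hand":0},
    {"rot":[0,0,0],"linear":[-56,40,70],"hand":0},
    {"rot":[0,0,0],"linear":[-56,40,90],"hand":0},
    {"rot":[0,0,0],"linear":[-56,40,90],"hand":0}
  ]
}}

```text
time_s: 16.62
eef_pos: [0.4988, -0.3125, 0.1665]
orientation: [[-0.574, 0.583, 0.576], [0.411, 0.813, -0.413], [-0.708, 0.0, -0.706]]
contact_force: [0.5, 0.5, 0.0]
width: -0.0
```

```bash
python3 - <<'E'
from plan import *
th=-.6246;pv=np.array([.4282,-.2613])
s=bot.get_state();print(s['contact_force'],s['eef_pos'])
for n in ('wrist','top'):
  c=cam(n);im=bot.get_image(n)
  save('f_'+n,im if n=='wrist' else cv2.resize(im[90:260,170:340],None,fx=3.5,fy=3.5))
  for L in (0,.01):
    e=np.array([np.cos(th),np.sin(th)]);print(n,L,'ring',proj(c,np.r_[pv+.129*e,.083+L]).round(1),'filter',proj(c,np.r_[pv+.19*e,.025]).round(1))
  for t,z in [('pull_ring',.083),('filter_center',.025),('meter_head',0),('culture_dish',0)]:
    for d in bot.tip_of(n,t)[:1]:
        px=(d['at'][1]*512,d['at'][0]*384);print(t,round(d['confidence'],2),np.round(px),onz(c,px,z).round(4))
E
```

```text
[0.51362326 0.51066784 0.03278196] [ 0.49883129 -0.31250044  0.16650007]
wrist 0 ring [263.7 165.8] filter [263.2 154.4]
wrist 0.01 ring [263.7 176.5] filter [263.2 154.4]
filter_center 0.61 [263. 155.] [ 0.5821 -0.3732  0.025 ]
culture_dish 0.97 [374. 111.] [ 0.6149 -0.2594  0.    ]
top 0 ring [278.2 173.1] filter [293.5 152.7]
top 0.01 ring [278.7 172.5] filter [293.5 152.7]
pull_ring 0.68 [277. 168.] [ 0.5434 -0.3344  0.083 ]
filter_center 0.96 [293. 152.] [ 0.5831 -0.3706  0.025 ]
culture_dish 0.49 [241. 137.] [ 0.6163 -0.2634  0.    ]
```

View pics/f_wrist.png

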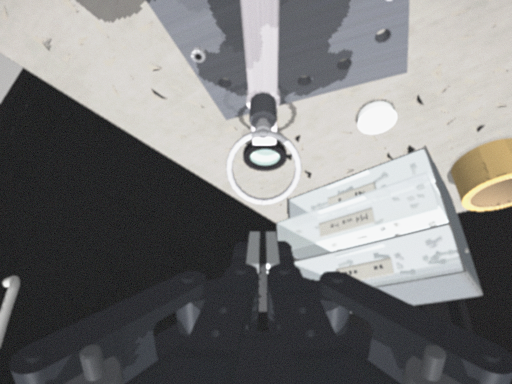

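View pics/f_top.png

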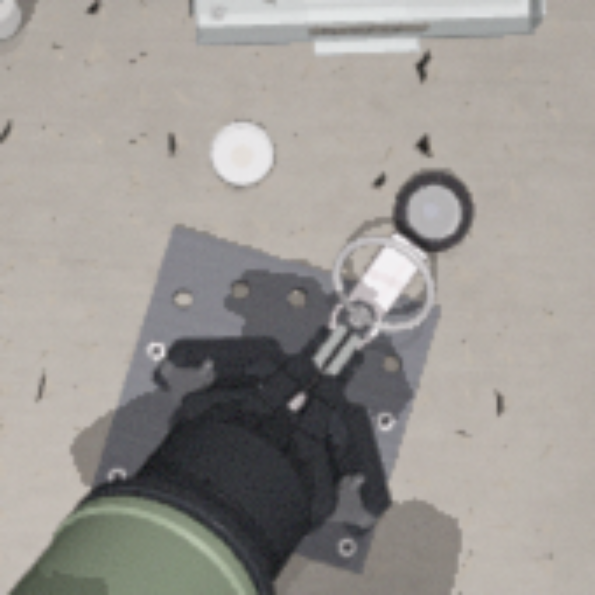

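The last wrist picture puts the ring centre at row ~168 (home 166, raised 176). The filter at (0.582,-0.372) is over the meter's measured spot (0.581,-0.370). The dish has not moved and the fingers are clear. I'm handing in.

```bash
python3 -c "
from rig import bot
print(bot.close_job())"
```

```text
the job is handed in; nothing more can be done
None
```

The filter arm is one hole clockwise (to the right), with its ring over the power meter head, and the job is handed in; no verdict came back. I hooked the shut fingertip under the pull ring, lifted the pin and swung the arm 18°. I then let the pin drop and backed the fingers out along the ring's axis.

**Lift:** The spring force read about 6 N, with the pin an estimated 12–14 mm up. No force reading came near the 35 N limit.

**Last checks:**
- **Pin:** The force let go at the same finger height where it first appeared, and the ring shows in the wrist picture where a pin fully home puts it, within about 2 px. Both say the pin is home.
- **Filter over meter:** The filter ring's centre measured (0.582, -0.372) m, about 2 mm from where the meter stood.
- **Dish:** It moved less than 1 mm by the networks.
- **Contact:** The force reading was about zero after the fingers came away.

**Not checked:**
- **Meter:** It is hidden under the filter ring, so I could not see it in the last pictures.
- **Bystanders:** I did not measure the three bystanders again, but no force reading showed contact with them.

The first tilted approach stopped at a wrist joint limit. I rerouted the arm through another wrist posture, with nothing touched; the clock stood at 16.6 s after the last move.

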